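# Get the folding rule out of the tool box

## Robot

A 7-joint arm with a two-finger parallel gripper is mounted at the origin on the work surface; the furniture and walls round the work are solid. World frame = base frame: x ahead of the robot, y to its left, z up, the work surface at z = 0. Lengths are in m, angles in rad, forces in N, time in s.
With the tool pointing down it reaches from about 0.425 to 0.925 m from the base axis. Payload 6.8 kg.
Tool frame: the origin (TCP) lies midway between the tips of the shut fingers; the grasp point (between the pads) lies 19 mm behind it; z points along the fingers, y is the line along which they close (so a half turn about z gives the same grasp; the last joint's range is limited). The gripper opens to 88 mm and grips with 3 to 60 N. Pads are 20 mm wide; open, the fingers measure 115 mm over their backs; the gripper's body (75 mm by 178 mm) begins 61 mm behind the grasp point.
Start: joints at [1.209, 0.477, 0.022, 1.555, -0.011, 1.109, -0.083], TCP at [0.169, -0.653, 0.185] pointing down, gripper open.
Joint ranges: [-2.96, 2.96], [-0.34, 2.1], [-1.41, 1.46], [0.24, 2.44], [-1.37, 4.51], [0.17, 1.92], [-2.96, 2.96]. Speed limits (rad/s): [2.39, 2.39, 3.14, 3.14, 3.14, 3.14, 3.14].

## Interface

Orientations are given as a unit quaternion [w, x, y, z].
In Python, from rig import bot gives the robot as it stands. The module is installed in compiled form; this text tells all that it offers.
- The arm moves only by the tool step_arm, never from a script. Its argument "deltas" is a list of rows, each an object of numbers: "x", "y", "z": the shift along the tool's x, y, z in m; "rx", "ry", "rz": the turn, a rotation vector about the tool's x, y, z in degrees; "grip": the opening, from 0 (shut) to 1 (fully open). In form: [{"x": .., "y": .., "z": .., "rx": .., "ry": .., "rz": .., "grip": ..}, ...]. A call has 1 to 10 rows; each row shifts and turns the commanded pose from where the row before left it, along the tool's axes as they then stand; what a row does not reach is not made up. A row lasts 1/8 s, in which the tool goes at most 62.5 mm and 10.7 degrees, less where a joint would pass 70% of its speed; a pose out of reach is approached as far as the arm can. A call is refused whole if a number of a shift passes 0.0625 or a number of a turn 10.7, either way. A call with a gripper value outside its range is refused whole. The fingers move at their own pace and stop on an object; the grip force is fixed at half the most. Time passes only in rows, so rows that do not move let the fingers close. It gives the time, the measured TCP pose, the force, the opening and the grip force at its end, in the units of the state.
- bot.state(): the state, without advancing time (a new reading comes with each control period).
- bot.read_camera(name): name is "scene" or "top" or "wrist"; returns the picture (400x640x3 uint8, red, green, blue); there is no depth.
- bot.get_calibration(name): a dict with "fx", "fy", "cx", "cy" (pixels), "extrinsics" (4x4, takes a point from world to camera coordinates). Camera axes: x right, y down, z forward; pixel columns grow to the right and rows downward; lengths in m; the calibration is good to about 2 mm. A picture is of the moment at which its call begins: read the wrist's pose just before it. get_calibration takes no time and is no camera call; for the wrist camera it gives the pose at the moment of the call.
- bot.finish_job(): hands the job in; it is judged then, once.
The state is a dict: "time": time; "joint_positions": joint angles; "joint_velocities": joint speeds; "joint_efforts": joint torques, N m; "position": TCP position; "orientation": TCP orientation; "force": force on the tool from outside, world axes, zero at the start; "ft_torque": the same for the moment, N m; "opening": finger opening in m; "finger_force": force on a finger pad.
Only numpy, scipy, OpenCV 4.12 (cv2) and the standard library are available. Lean on these libraries where they do the work, as an engineer would, in place of code of your own. Each camera call takes 0.05 s, during which the arm holds its last target. There are 200 camera calls.

## Task

A folding rule lies in the wooden tool box, and it is longer than the opening in the box's top. Turn the hex nut on the box's rail until its steel catch bar no longer crosses the opening but lies along the rail, then draw the rule out diagonally, one end first and the other end still inside, and finish while still holding it in the gripper, level or slanting, with the whole rule well clear above the box (at least 50 mm higher than its top). Leave the other things on the table where they lie.

Things in the scene. Friction and masses are not known exactly. Their poses are not given: they have to be found in the camera images.
- tool_box: Shallow brown wooden box, fixed, 360 long (own x, roughly away from the robot), 152 wide (y), 48 high; sizes in mm. Origin: on the table under the opening's middle. Inside is a channel 340 long (x -170 to 170), 110 wide (y -55 to 55), floor 4 above the table. On its -y side (robot's right) a solid rail 34 wide (y -89 to -55), level with the top, carries the catch; on the +y side an 8 mm wall.
- opening (a point): Middle of the opening in the box's top, 48 above the table. Axes as the box. The opening is 160 long (box x -80 to 80) and 110 wide (y -55 to 55). From it to each end wall a 4 mm plywood cover (44 to 48 above the table) closes the channel: under each cover is a space 90 long and 40 high.
- catch (a joint): Turn of the catch (steel bar and hex nut in one piece) about its upright pivot on the rail, rad. 0: bar points to box +y, across the opening. Grows counterclockwise seen from above; about 1.57: bar points to box -x and lies along the rail (stop at 1.6). Starts at 0 to 0.3; stays where it is left; turns with 0.12 N m.
- catch_nut (a point): Middle of the hex nut, on the pivot axis (box x -20, y -72, 59 above the table). Nut 30 across flats, 13 high (53 to 66 above the table, stud end 2 mm more) on a bar whose top lies 4.5 above the box's top. Axes turn with the bar: +y from nut to bar tip; two of the six flats face own +x and -x, the others follow every 60 degrees.
- catch_tip (a point): Rounded free end of the catch bar, 105 from the nut's axis; the bar is 22 wide and 4 thick.
- rule: Folded yellowish folding rule, 235 long (own y), 18 wide (x), 17 high (z), about 100 g, loose, lying on the box's floor roughly along box x. Origin: centre of its underside. At the start its middle is within 25 of the opening's middle along the box, so both ends are under the covers; it can be slid along the channel under either cover, up to the end wall.
- rule_end_a (a point): Middle of the rule's end face at its own +y (117.5 from its middle, 9 above the underside).
- rule_end_b (a point): Middle of the rule's end face at its own -y (117.5 from its middle, 9 above the underside).
- tape_ring: bystander: roll of tape, diameter 109, 19 high, right of the box (mm)
- frame: bystander: dark green triangular mitre frame, 160x223x28, front right (mm)
- block: bystander: wooden offcut block, 45x120x28, just right of the box (mm)
- tin: bystander: round green wax tin, diameter 66, 24 high, front left (mm)

How it is judged:
On the way, in this order (a step that is already met when the one before it is completed fails the run):
1. the catch bar is turned aside along the rail (1.25 rad or more) (value of joint catch above 1.25 rad), for 0.1 s.
2. one end of the rule sticks up out of the opening while the other end is still down in the box (((z of rule_end_a in the frame of tool_box above 0.06 m and z of rule_end_b in the frame of tool_box below 0.044 m and x of rule_end_b in the frame of tool_box between -0.175 and 0.175 m and y of rule_end_b in the frame of tool_box between -0.06 and 0.06 m) or (z of rule_end_b in the frame of tool_box above 0.06 m and z of rule_end_a in the frame of tool_box below 0.044 m and x of rule_end_a in the frame of tool_box between -0.175 and 0.175 m and y of rule_end_a in the frame of tool_box between -0.06 and 0.06 m))), for 0.1 s.
At the end, for the whole second after the job is handed in: The gripper holds the rule (contact force over 1 N), at rest (under 30 mm/s), both end middles at least 98 mm above the table (50 mm above the box's top), the rule not touching the box, and the catch still turned aside (over 1.2 rad) (height (world z) of each of rule_end_a, rule_end_b above 0.098 m and contact force between the fingers and rule above 1 N and contact force between rule and tool_box below 0.2 N and linear speed of rule below 0.03 m/s and value of joint catch above 1.2 rad); the arm keeps its last pose, push and grip.
It fails at once if another thing on the table is displaced by more than 30 mm (distance of any of tape_ring, frame, block, tin from where it was at the start of the episode above 0.03 m).
It also fails if it takes over 50 s, if anything falls off the work surface, if the arm or the gripper's body presses on something with over 40 N, if the wrist force passes 120 N, or if a joint passes its speed limit or range.

## Working session

There is one attempt and no reset: what is moved stays moved. The work goes in short steps, Python scripts to look and compute and a tool call to move; the robot and the scene stay as the last step left them, time stands still between calls to the robot, and variables do not carry over. Pictures are saved under pics/ and viewed, at most 10 in all, crops included, and the job is handed in when it is done.

Besides the shell and the picture viewer there is one more tool, called after "Emit:" as name(argument=value, ...), one argument or row to a line, values as JSON. step_arm: Moves the arm, as the interface text tells. Its arguments: {"type":"object","properties":{"deltas":{"type":"array","items":{"type":"object","properties":{"x":{"type":"number"},"y":{"type":"number"},"z":{"type":"number"},"rx":{"type":"number"},"ry":{"type":"number"},"rz":{"type":"number"},"grip":{"type":"number"}}}}},"required":["deltas"]}

```bash
mkdir -p pics; python3 - <<'E'
from rig import bot
import cv2,numpy as np
s=bot.state();print({k:np.round(v,3).tolist() for k,v in s.items()})
for n in("scene","top"):
    im=bot.read_camera(n);cv2.imwrite(f"pics/{n}0.png",im[:,:,::-1])
    c=bot.get_calibration(n);print(n,c["fx"],c["fy"],c["cx"],c["cy"],np.round(c["extrinsics"],4).tolist())
E
```

```text
{'time': 0.0, 'joint_positions': [1.209, 0.478, 0.022, 1.556, -0.011, 1.109, -0.083], 'joint_velocities': [-0.001, -0.001, -0.0, 0.001, 0.0, -0.002, -0.002], 'joint_efforts': [-0.0, -58.285, 1.534, -27.26, -0.055, 0.017, 0.0], 'position': [0.169, -0.653, 0.184], 'orientation': [-0.001, 0.992, 0.127, -0.0], 'force': [0.499, 1.155, 0.191], 'ft_torque': [-0.022, -0.018, -0.036], 'finger_force': 0.0, 'opening': 0.088}
scene 408.6158684022294 408.6158684022294 323.04373318490946 206.45963670350338 [[-0.6867, -0.7269, 0.0117, 0.3345], [-0.3768, 0.342, -0.8608, 0.2342], [0.6217, -0.5955, -0.5087, 0.7894], [0.0, 0.0, 0.0, 1.0]]
top 412.63389794186764 412.63389794186764 318.2334727282568 199.73761254538204 [[-0.0061, -0.9999, 0.0159, -0.0095], [-0.9966, 0.0048, -0.0822, 0.4889], [0.0821, -0.0164, -0.9965, 1.0395], [0.0, 0.0, 0.0, 1.0]]
```

View pics/top0.png

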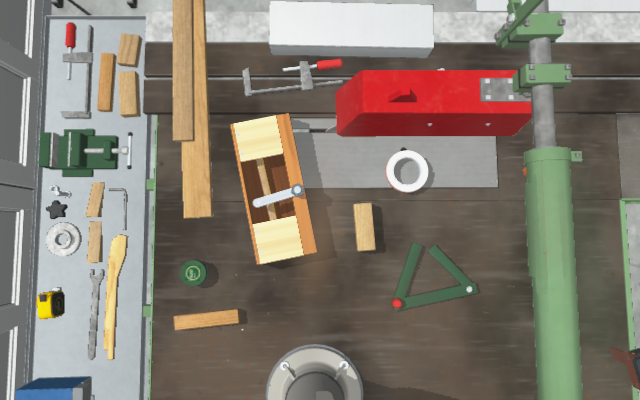

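View pics/scene0.png

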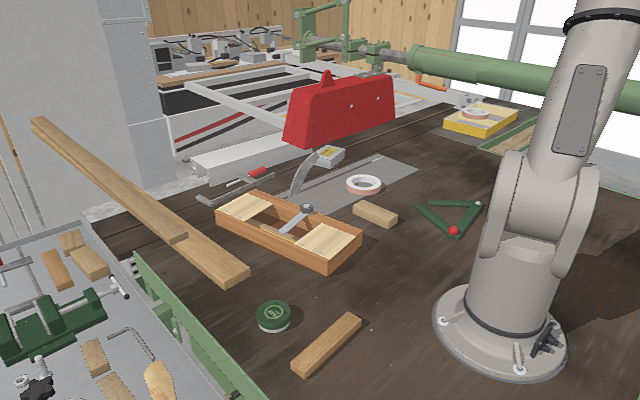

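The top view shows the box from about (231,120) to (316,260). The catch nut is at (298,190), the bar tip at (255,203), and the rule is visible at (265,180) under the bar. A red machine guard stands at the far right. I'll zoom in on this area.

```bash
cat > h.py <<'E'
import numpy as np,cv2
from rig import bot
def ray(n,u,v,z,c=None):
    c=c or bot.get_calibration(n);E=np.array(c["extrinsics"]);R,t=E[:3,:3],E[:3,3]
    o=-R.T@t;d=R.T@np.array([(u-c["cx"])/c["fx"],(v-c["cy"])/c["fy"],1]);return o+d*(z-o[2])/d[2]
def proj(n,p,c=None):
    c=c or bot.get_calibration(n);q=np.array(c["extrinsics"])@np.r_[p,1];return c["fx"]*q[0]/q[2]+c["cx"],c["fy"]*q[1]/q[2]+c["cy"]
E
python3 - <<'E'
from h import *
im=cv2.imread("pics/top0.png")
cr=im[105:275,220:325];cv2.imwrite("pics/topc.png",cv2.resize(cr,None,fx=3.5,fy=3.5,interpolation=cv2.INTER_CUBIC))
hsv=cv2.cvtColor(im,cv2.COLOR_BGR2HSV)
# pale covers
m=cv2.inRange(hsv,(15,40,190),(35,140,255));m[:100]=0;m[:,:225]=0;m[:,330:]=0
n,l,st,_=cv2.connectedComponentsWithStats(m)
for i in range(1,n):
    if st[i,4]>200:
        r=cv2.minAreaRect(cv2.findContours((l==i).astype('u1'),0,1)[0][0]);b=cv2.boxPoints(r)
        print(st[i,4],np.round([ray("top",*p,.048) for p in b],3).tolist(),np.round(b,1).tolist())
E
```

```text
1709 [[0.683, 0.205, 0.048], [0.704, 0.095, 0.048], [0.604, 0.076, 0.048], [0.583, 0.186, 0.048]] [[232.0, 122.9000015258789], [275.79998779296875, 114.69999694824219], [283.0, 153.5], [239.3000030517578, 161.6999969482422]]
1859 [[0.45, 0.159, 0.048], [0.471, 0.049, 0.048], [0.349, 0.025, 0.048], [0.329, 0.135, 0.048]] [[249.5, 214.8000030517578], [294.1000061035156, 206.1999969482422], [303.6000061035156, 255.1999969482422], [258.8999938964844, 263.79998779296875]]
```

View pics/topc.png

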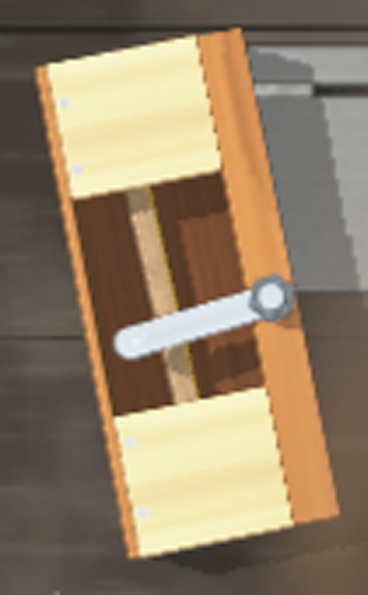

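The crop gives these positions. Box top corners: (37,67), (240,28), (339,514), (131,557). Opening corners: (72,199), (221,171), (264,387), (114,416). Nut: (270,296). Tip end: (115,344). Rule: runs from (140,188) to (186,403).

```bash
python3 - <<'E'
from h import *
def P(u,v,z): return ray("top",(u+.5)/3.5-.5+220,(v+.5)/3.5-.5+105,z)
img=[(37,67),(240,28),(339,514),(131,557),(72,199),(221,171),(264,387),(114,416)]
box=np.array([(180,63),(180,-89),(-180,-89),(-180,63),(80,55),(80,-55),(-80,-55),(-80,55)])/1e3
W=np.array([P(u,v,.048)[:2] for u,v in img])
a=box-box.mean(0);b=W-W.mean(0)
th=np.arctan2((a[:,0]*b[:,1]-a[:,1]*b[:,0]).sum(),(a*b).sum());R=np.array([[np.cos(th),-np.sin(th)],[np.sin(th),np.cos(th)]])
t=W.mean(0)-R@box.mean(0);print("box",t,th,"res mm",np.round((W-box@R.T-t)*1e3,1).tolist())
B=lambda p:np.round(R.T@(p[:2]-t)*1e3,1)
print("nut",B(P(270,296,.066)),P(270,296,.066),"pred",R@[-.02,-.072]+t)
tip=P(115,344,.0525);print("tip",B(tip));d=B(tip)-[-20,-72];print("catch",np.arctan2(-d[0],d[1]),np.hypot(*d))
for u,v in[(126,188),(151,186),(162,346+30),(199,401),(175,404)]:print("rule",B(P(u,v,.021)))
np.savez("box.npz",t=t,th=th)
# wrist
c=bot.get_calibration("wrist");E=np.array(c["extrinsics"]);print("wristcam pos",-E[:3,:3].T@E[:3,3],"axis",E[2,:3])
# red guard
im=cv2.imread("pics/top0.png");m=cv2.inRange(im,(0,0,120),(60,60,255));x=cv2.findContours(m,0,1)[0];k=max(x,key=cv2.contourArea);print("red bbox",cv2.boundingRect(k))
for z in(.05,.2,.3):print(z,[np.round(ray("top",u,v,z),2).tolist() for u,v in((337,136),(335,110),(360,70))])
E
```

```text
box [0.5163134  0.11462772] 0.1955109454254965 res mm [[-0.2, -1.5], [-1.1, 1.0], [1.0, 1.0], [1.5, -1.5], [-0.2, -0.4], [-1.6, 0.7], [-0.4, 1.1], [1.0, -0.5]]
nut [-19.2 -71. ] [0.51129514 0.04121567 0.066     ] pred [0.51068171 0.04011406]
tip [-29.4  43.5]
catch 0.08120630525059389 115.88187951530645
rule [85.5 17.9]
rule [83.4 -0.4]
rule [-56.   18.3]
rule [-79.3  -4.6]
rule [-78.   12.9]
wristcam pos [ 0.23890029 -0.63492496  0.38439403] axis [-0.25151545 -0.06289398 -0.9658076 ]
red bbox (336, 70, 196, 66)
0.05 [[0.65, -0.06, 0.05], [0.72, -0.06, 0.05], [0.82, -0.12, 0.05]]
0.2 [[0.61, -0.05, 0.2], [0.67, -0.05, 0.2], [0.76, -0.1, 0.2]]
0.3 [[0.59, -0.04, 0.3], [0.64, -0.04, 0.3], [0.72, -0.09, 0.3]]
```

The box fit residuals are under 2 mm and the nut lands within 1 mm of where it should be. The catch is at about 0.08 rad. The rule lies about 1.6° off the box axis at y≈6 mm. Next I check the guard and pipe heights before moving.

```bash
python3 - <<'E'
from h import *
def tri(a,b):
    A=[ray("top",*a,z) for z in(0,.5)];B=[ray("scene",*b,z) for z in(0,.5)]
    d1=A[1]-A[0];d2=B[1]-B[0];s=np.linalg.lstsq(np.c_[d1,-d2],B[0]-A[0],rcond=None)[0]
    p,q=A[0]+s[0]*d1,B[0]+s[1]*d2;return np.round((p+q)/2,3),round(np.linalg.norm(p-q),3)
print("guard near-left bottom",tri((337,136),(308,148)),tri((337,136),(283,143)))
print("guard right bottom",tri((530,136),(395,122)))
print("pipe end",tri((550,150),(418,58)))
print("TCP px top",proj("top",bot.state()["position"]),"scene",proj("scene",bot.state()["position"]))
w=bot.read_camera("wrist");s=cv2.imread("pics/scene0.png")
cv2.imwrite("pics/w0.png",np.hstack([cv2.resize(w[:,:,::-1],(400,250)),cv2.resize(s[:250,240:],(400,250))]))
E
```

```text
guard near-left bottom (array([ 0.616, -0.056,  0.167]), np.float64(0.01)) (array([ 0.637, -0.029,  0.179]), np.float64(0.059))
guard right bottom (array([ 0.635, -0.497,  0.137]), np.float64(0.025))
pipe end (array([ 0.541, -0.417,  0.369]), np.float64(0.011))
TCP px top (np.float64(620.4381592126178), np.float64(341.1738709612004)) scene (np.float64(561.6823089849663), np.float64(133.9641033709056))
```

View pics/w0.png

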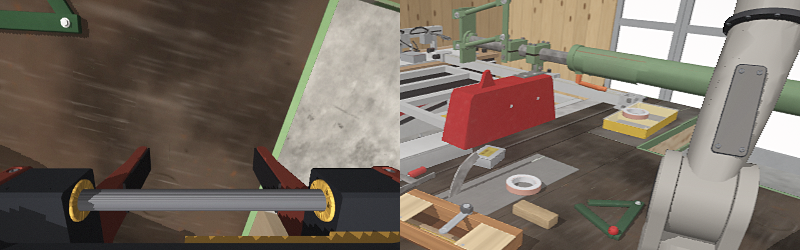

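The left half is the wrist view: the frame corner is at the upper left and pale floor with a green edge is to the right. The right half is the scene: the red guard's underside is at z≈0.14–0.17, x>0.61, and a green pipe runs at y≈-0.42, z≈0.37 between the gripper and the box. So I go up and over the pipe.

Emit:
step_arm(
  deltas=[
    {"z":-0.06,"grip":1},
    {"z":-0.06},
    {"z":-0.06},
    {"z":-0.06},
    {"z":-0.06},
    {"z":-0.04},
    {},
  ],
)

```text
invalid input at $.deltas[0]: expected keys x, y, z, rx, ry, rz, grip
```

```bash
python3 - <<'E'
from h import *
s=bot.state();print({k:np.round(s[k],3).tolist() for k in("time","joint_positions","position","orientation","force")})
a=[bot.read_camera(n)[:,:,::-1] for n in("scene","top")]
cv2.imwrite("pics/v1.png",cv2.resize(np.hstack(a),(800,250),interpolation=cv2.INTER_AREA))
E
```

```text
{'time': 0.15, 'joint_positions': [1.209, 0.478, 0.022, 1.556, -0.012, 1.109, -0.083], 'position': [0.169, -0.653, 0.184], 'orientation': [-0.001, 0.992, 0.127, -0.0], 'force': [-0.407, -0.517, 0.236]}
```

View pics/v1.png

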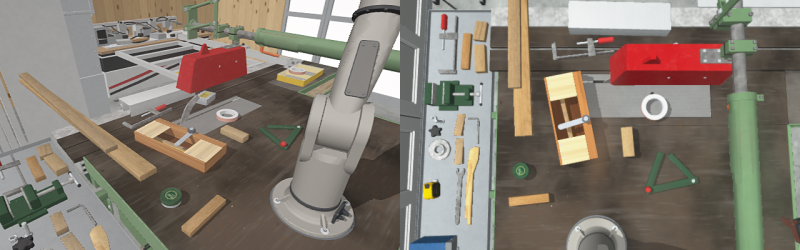

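The call was refused because every key is required, and the view is unchanged from the start.

Emit:
step_arm(
  deltas=[
    {"x":0,"y":0,"z":-0.06,"rx":0,"ry":0,"rz":0,"grip":1},
    {"x":0,"y":0,"z":-0.06,"rx":0,"ry":0,"rz":0,"grip":1},
    {"x":0,"y":0,"z":-0.06,"rx":0,"ry":0,"rz":0,"grip":1},
    {"x":0,"y":0,"z":-0.06,"rx":0,"ry":0,"rz":0,"grip":1},
    {"x":0,"y":0,"z":-0.06,"rx":0,"ry":0,"rz":0,"grip":1},
    {"x":0,"y":0,"z":-0.03,"rx":0,"ry":0,"rz":0,"grip":1},
    {"x":0,"y":-0.05,"z":0,"rx":0,"ry":0,"rz":0,"grip":1},
  ],
)

```text
time: 1.12
position: [0.1581, -0.6076, 0.5143]
orientation: [0.001, 0.992, 0.127, 0.0]
force: [0.3, 0.7, 0.3]
opening: 0.0877
finger_force: 0.0
```

```bash
python3 - <<'E'
from h import *
s=bot.state();print({k:np.round(s[k],3).tolist() for k in("time","joint_positions","position","orientation","force")})
E
```

```text
{'time': 1.125, 'joint_positions': [1.183, 0.297, 0.05, 1.099, -0.015, 1.744, -0.089], 'position': [0.158, -0.608, 0.514], 'orientation': [0.001, 0.992, 0.127, 0.0], 'force': [0.317, 0.659, 0.261]}
```

Emit:
step_arm(
  deltas=[
    {"x":0.06,"y":-0.015,"z":0,"rx":0,"ry":0,"rz":-6,"grip":1},
    {"x":0.06,"y":-0.015,"z":0,"rx":0,"ry":0,"rz":-6,"grip":1},
    {"x":0.06,"y":-0.015,"z":0,"rx":0,"ry":0,"rz":-6,"grip":1},
    {"x":0.06,"y":-0.015,"z":0,"rx":0,"ry":0,"rz":-6,"grip":1},
    {"x":0.06,"y":-0.015,"z":0,"rx":0,"ry":0,"rz":-6,"grip":1},
    {"x":0.06,"y":-0.01,"z":0,"rx":0,"ry":0,"rz":-6.5,"grip":1},
    {"x":0.06,"y":-0.01,"z":0,"rx":0,"ry":0,"rz":-6.5,"grip":1},
    {"x":0.06,"y":-0.005,"z":0,"rx":0,"ry":0,"rz":-6.5,"grip":1},
    {"x":0.06,"y":-0.005,"z":0,"rx":0,"ry":0,"rz":-6.5,"grip":1},
    {"x":0,"y":0,"z":0,"rx":0,"ry":0,"rz":0,"grip":1},
  ],
)

```text
time: 2.38
position: [0.5062, -0.1887, 0.515]
orientation: [-0.0, 0.813, 0.582, 0.001]
force: [-1.4, -0.8, 1.0]
opening: 0.0875
finger_force: 0.0
```

```bash
cat >> h.py <<'E'
from scipy.spatial.transform import Rotation as Rn
_b=np.load("box.npz");t=_b["t"];th=float(_b["th"])
def st():
    s=bot.state();q=s["orientation"];R=Rn.from_quat([q[1],q[2],q[3],q[0]]).as_matrix();p=np.array(s["position"])
    print("t",round(s["time"],2),"j",np.round(s["joint_positions"],2).tolist(),"p",np.round(p,4).tolist(),"F",np.round(s["force"],1).tolist(),"open",round(s["opening"],4),"ff",round(s["finger_force"],1))
    c,n=np.cos(th),np.sin(th);b=np.array([[c,n],[-n,c]])@(p[:2]-t)
    print("tool y yaw deg",round(np.degrees(np.arctan2(R[1,1],R[0,1])),2),"toolz",np.round(R[:,2],3),"TCP in box mm",np.round(b*1e3,1),round(p[2]*1e3,1))
    return p,R
def togo(w):
    p,R=st();print("to go, tool axes mm",np.round(R.T@(np.array(w)-p)*1e3,1))
def bx(x,y,z): return np.r_[t+[np.cos(th)*x-np.sin(th)*y,np.sin(th)*x+np.cos(th)*y],z]
E
python3 -c "
from h import *
togo(bx(-.02,-.072,.2))"
```

```text
t 2.38 j [0.58, 0.15, -0.4, 1.29, 0.06, 1.71, -0.14] p [0.5062, -0.1887, 0.515] F [-1.4, -0.8, 1.0] open 0.0875 ff 0.0
tool y yaw deg -18.85 toolz [ 0.001  0.002 -1.   ] TCP in box mm [ -68.8 -295.6] 515.0
to go, tool axes mm [217.4 -69.8 315.3]
```

Emit:
step_arm(
  deltas=[
    {"x":0.054,"y":-0.0175,"z":0.02,"rx":0,"ry":0,"rz":0,"grip":1},
    {"x":0.054,"y":-0.0175,"z":0.02,"rx":0,"ry":0,"rz":0,"grip":1},
    {"x":0.054,"y":-0.0175,"z":0.02,"rx":0,"ry":0,"rz":0,"grip":1},
    {"x":0.055,"y":-0.0175,"z":0.02,"rx":0,"ry":0,"rz":0,"grip":1},
    {"x":0,"y":0,"z":0.05,"rx":0,"ry":0,"rz":-8.7,"grip":1},
    {"x":0,"y":0,"z":0.05,"rx":0,"ry":0,"rz":-8.7,"grip":1},
    {"x":0,"y":0,"z":0.05,"rx":0,"ry":0,"rz":-8.7,"grip":1},
    {"x":0,"y":0,"z":0.05,"rx":0,"ry":0,"rz":-8.6,"grip":1},
    {"x":0,"y":0,"z":0.03,"rx":0,"ry":0,"rz":0,"grip":1},
    {"x":0,"y":0,"z":0,"rx":0,"ry":0,"rz":0,"grip":1},
  ],
)

```text
time: 3.62
position: [0.5094, 0.032, 0.2028]
orientation: [-0.002, 0.608, 0.794, -0.002]
force: [-0.3, -0.1, -0.0]
opening: 0.0881
finger_force: 0.0
```

```bash
python3 -c "
from h import *
togo(bx(-.02,-.072,.0555))
c=bot.get_calibration('wrist');w=bot.read_camera('wrist')[:,:,::-1];cv2.imwrite('pics/w1.png',w)
for p in (bx(-.02,-.072,.066),bx(-.08,.055,.048),bx(.08,.055,.048),bx(.08,-.055,.048),bx(-.08,-.055,.048)): print(np.round(proj('wrist',p,c)))
"
```

```text
t 3.62 j [0.35, 0.25, -0.63, 1.89, 0.16, 1.06, -0.07] p [0.5094, 0.032, 0.2028] F [-0.3, -0.1, -0.0] open 0.0881 ff 0.0
tool y yaw deg 15.14 toolz [-0.005 -0.    -1.   ] TCP in box mm [-22.9 -79.7] 202.8
to go, tool axes mm [  7.4   4.1 147.3]
[325. 179.]
[274.  46.]
[434.  58.]
[418. 167.]
[271. 157.]
```

View pics/w1.png

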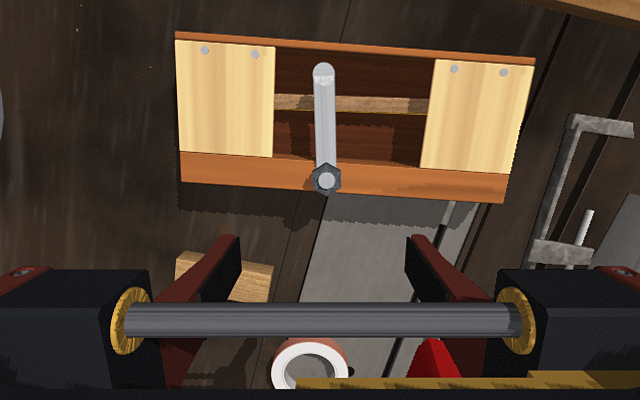

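The wrist view shows the nut at (326,181), against a prediction of (325,179). The bar runs up to (323,70) and the rule runs across at row 104. The fit is confirmed, so I descend and grip the nut.

Emit:
step_arm(
  deltas=[
    {"x":0.0075,"y":0.004,"z":0.045,"rx":0,"ry":0,"rz":-0.6,"grip":1},
    {"x":0,"y":0,"z":0.05,"rx":0,"ry":0,"rz":0,"grip":1},
    {"x":0,"y":0,"z":0.04,"rx":0,"ry":0,"rz":0,"grip":1},
    {"x":0,"y":0,"z":0.0125,"rx":0,"ry":0,"rz":0,"grip":1},
    {"x":0,"y":0,"z":0,"rx":0,"ry":0,"rz":0,"grip":1},
    {"x":0,"y":0,"z":0,"rx":0,"ry":0,"rz":0,"grip":0.2},
    {"x":0,"y":0,"z":0,"rx":0,"ry":0,"rz":0,"grip":0.2},
    {"x":0,"y":0,"z":0,"rx":0,"ry":0,"rz":0,"grip":0.2},
    {"x":0,"y":0,"z":0,"rx":0,"ry":0,"rz":0,"grip":0.2},
    {"x":0,"y":0,"z":0,"rx":0,"ry":0,"rz":0,"grip":0.2},
  ],
)

```text
time: 4.92
position: [0.5129, 0.0417, 0.0573]
orientation: [0.0, 0.603, 0.798, 0.0]
force: [0.1, 0.1, 0.4]
opening: 0.041
finger_force: 0.0
```

```bash
python3 -c "
from h import *
togo(bx(-.02,-.072,.0555))"
```

```text
t 4.92 j [0.26, 0.44, -0.57, 2.02, 0.34, 0.77, -0.23] p [0.5129, 0.0417, 0.0573] F [0.1, 0.1, 0.4] open 0.041 ff 0.0
tool y yaw deg 15.83 toolz [ 0. -0. -1.] TCP in box mm [-17.5 -70.8] 57.3
to go, tool axes mm [-1.  -2.6  1.8]
```

Still closing. I'll correct slightly and keep closing.

Emit:
step_arm(
  deltas=[
    {"x":-0.001,"y":-0.002,"z":0.0018,"rx":0,"ry":0,"rz":0,"grip":0.2},
    {"x":0,"y":0,"z":0,"rx":0,"ry":0,"rz":0,"grip":0},
    {"x":0,"y":0,"z":0,"rx":0,"ry":0,"rz":0,"grip":0},
    {"x":0,"y":0,"z":0,"rx":0,"ry":0,"rz":0,"grip":0},
  ],
)

```text
time: 5.42
position: [0.5113, 0.0403, 0.0555]
orientation: [-0.0, 0.603, 0.798, 0.0]
force: [-0.3, 0.5, -0.5]
opening: 0.002
finger_force: 0.0
```

```bash
python3 -c "
from h import *
st()
a=[bot.read_camera(n)[:,:,::-1] for n in('scene','top')]
cv2.imwrite('pics/v2.png',np.hstack([cv2.resize(a[0][130:290,200:360],(400,400),interpolation=2),cv2.resize(a[1][100:260,220:380],(400,400),interpolation=2)]))
w=bot.read_camera('wrist')[:,:,::-1];cv2.imwrite('pics/w2.png',w)
"
```

```text
t 5.42 j [0.26, 0.44, -0.57, 2.02, 0.34, 0.77, -0.23] p [0.5113, 0.0403, 0.0555] F [-0.3, 0.5, -0.5] open 0.002 ff 0.0
tool y yaw deg 15.84 toolz [ 0.  0. -1.] TCP in box mm [-19.4 -71.9] 55.5
```

View pics/v2.png

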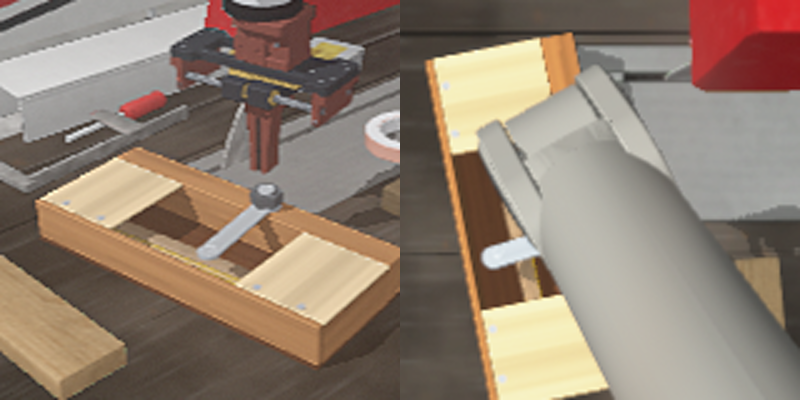

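View pics/w2.png

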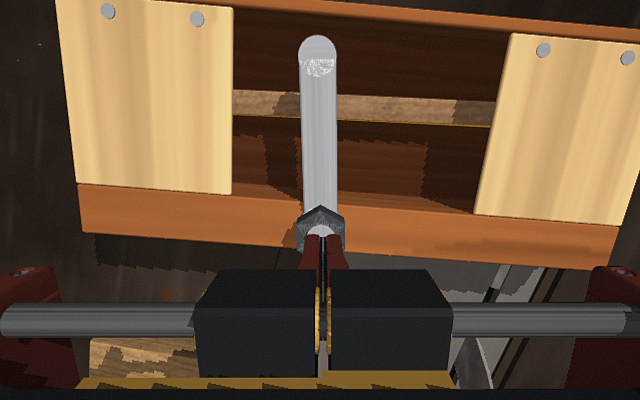

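The fingers closed in front of and above the nut, not around it. Scene: tips at about (305,197), nut at (306,208). Wrist: tips at (323,236), nut at (320,222). I'll compare these with the projections.

```bash
python3 -c "
from h import *
p=np.array(bot.state()['position']);n=bx(-.02,-.072,.068);print('TCP',p,'nut',n)
for c in('scene','wrist'):
  print(c,'tcp',np.round(proj(c,p),1),'nut top',np.round(proj(c,n),1),'opening corners',[np.round(proj(c,bx(x,y,.048))).tolist() for x,y in((-.08,.055),(.08,.055),(.08,-.055),(-.08,-.055))])
c=bot.get_calibration('wrist');E=np.array(c['extrinsics']);o=-E[:3,:3].T@E[:3,3];print('cam',o,'fx',c['fx'],c['cx'],c['cy'])
# triangulate finger tip from scene+wrist
A=[ray('scene',305,197,z) for z in(0,.3)];B=[ray('wrist',323,236,z) for z in(0,.3)]
d1=A[1]-A[0];d2=B[1]-B[0];s=np.linalg.lstsq(np.c_[d1,-d2],B[0]-A[0],rcond=None)[0];print('tips',A[0]+s[0]*d1,B[0]+s[1]*d2)
A=[ray('scene',306,205,z) for z in(0,.3)];B=[ray('wrist',320,222,z) for z in(0,.3)]
d1=A[1]-A[0];d2=B[1]-B[0];s=np.linalg.lstsq(np.c_[d1,-d2],B[0]-A[0],rcond=None)[0];print('nut',A[0]+s[0]*d1,B[0]+s[1]*d2)
"
```

```text
TCP [0.51130572 0.04027774 0.05550939] nut [0.51068171 0.04011406 0.068     ]
scene tcp [305.5 209.4] nut top [305.7 205.3] opening corners [[293.0, 243.0], [243.0, 221.0], [272.0, 203.0], [321.0, 222.0]]
wrist tcp [321.  230.2] nut top [319.8 237. ] opening corners [[232.0, 5.0], [511.0, 31.0], [473.0, 214.0], [230.0, 195.0]]
cam [0.49256515 0.10899094 0.25597881] fx 328.32962979012245 322.65018539481684 204.24884869409001
tips [0.50624899 0.04594955 0.09642173] [0.50951896 0.05099206 0.09494981]
nut [0.5039506  0.04491091 0.0736851 ] [0.50782057 0.05072304 0.07216388]
```

```bash
python3 -c "
from h import *
im=bot.read_camera('scene');p=np.array(bot.state()['position'])
for z in(.055,.07,.08,.09,.1): print(z,np.round(proj('scene',np.r_[p[:2],z]),1))
for v in range(185,206): print(v,[im[v,u].tolist() for u in(302,304,306,308)])
"
```

```text
0.055 [305.6 209.6]
0.07 [305.5 204.6]
0.08 [305.5 201.2]
0.09 [305.4 197.8]
0.1 [305.4 194.3]
185 [[111, 72, 65], [126, 84, 76], [125, 80, 73], [95, 65, 59]]
186 [[114, 74, 69], [127, 85, 76], [122, 77, 68], [96, 64, 57]]
187 [[115, 76, 69], [126, 83, 74], [124, 80, 71], [96, 66, 57]]
188 [[115, 77, 70], [128, 85, 75], [124, 79, 72], [100, 67, 61]]
189 [[107, 72, 65], [118, 80, 72], [124, 80, 73], [98, 67, 61]]
190 [[114, 76, 67], [119, 82, 73], [111, 73, 65], [99, 69, 61]]
191 [[120, 82, 74], [125, 81, 73], [113, 76, 67], [99, 68, 61]]
192 [[118, 79, 71], [126, 82, 73], [114, 75, 66], [99, 66, 59]]
193 [[117, 78, 69], [126, 82, 73], [115, 76, 69], [103, 70, 62]]
194 [[117, 80, 70], [127, 83, 74], [115, 74, 68], [99, 65, 57]]
195 [[115, 75, 67], [125, 79, 71], [116, 76, 68], [100, 66, 60]]
196 [[116, 75, 68], [117, 77, 69], [114, 74, 64], [99, 60, 54]]
197 [[115, 74, 63], [116, 76, 68], [112, 69, 60], [118, 99, 94]]
198 [[139, 125, 120], [125, 85, 75], [127, 91, 83], [152, 153, 149]]
199 [[149, 147, 145], [150, 145, 141], [146, 132, 128], [151, 147, 144]]
200 [[146, 141, 139], [149, 146, 144], [151, 148, 144], [148, 143, 140]]
201 [[147, 143, 140], [148, 142, 140], [148, 146, 141], [147, 142, 140]]
202 [[145, 140, 136], [146, 141, 137], [148, 143, 139], [148, 144, 138]]
203 [[140, 135, 133], [127, 125, 127], [121, 119, 118], [124, 121, 120]]
204 [[114, 114, 114], [178, 180, 185], [190, 194, 197], [205, 207, 210]]
205 [[121, 121, 125], [195, 196, 201], [188, 190, 193], [193, 197, 200]]
```

The visible tips end at scene row 198, which puts them at z≈0.088, about 33 mm short of the reported TCP. The box projections match in all three views, so I treat the real tips as 33 mm behind the reported TCP. I'll open, go lower and grip again.

Emit:
step_arm(
  deltas=[
    {"x":0,"y":0,"z":0,"rx":0,"ry":0,"rz":0,"grip":0.8},
    {"x":0,"y":0,"z":0,"rx":0,"ry":0,"rz":0,"grip":0.8},
    {"x":0,"y":0,"z":0,"rx":0,"ry":0,"rz":0,"grip":0.8},
    {"x":0,"y":0,"z":0,"rx":0,"ry":0,"rz":0,"grip":0.8},
    {"x":0,"y":0,"z":0,"rx":0,"ry":0,"rz":0,"grip":0.8},
    {"x":0,"y":0,"z":0.015,"rx":0,"ry":0,"rz":0,"grip":0.8},
    {"x":0,"y":0,"z":0.01,"rx":0,"ry":0,"rz":0,"grip":0.8},
    {"x":0,"y":0,"z":0.005,"rx":0,"ry":0,"rz":0,"grip":0.8},
    {"x":0,"y":0,"z":0,"rx":0,"ry":0,"rz":0,"grip":0.8},
  ],
)

```text
time: 6.75
position: [0.5108, 0.0403, 0.0248]
orientation: [-0.0, 0.603, 0.798, -0.0]
force: [-0.8, -0.5, -0.5]
opening: 0.0701
finger_force: 0.0
```

```bash
python3 -c "
from h import *
p,R=st();im=bot.read_camera('scene')
red=((im[:,:,0].astype(int)-im[:,:,2]>25)&(im[:,:,0]<150)&(im[:,:,0]>60)).astype('u1')
for s in(-1,1):
  w=p+R[:,1]*s*.045
  for z in(.05,.06,.07): print(s,z,np.round(proj('scene',np.r_[w[:2],z]),1))
cv2.imwrite('pics/v3.png',cv2.resize(im[130:290,200:360,::-1],(480,480),interpolation=2))
"
```

```text
t 6.75 j [0.24, 0.49, -0.54, 2.04, 0.38, 0.71, -0.27] p [0.5108, 0.0403, 0.0248] F [-0.8, -0.5, -0.5] open 0.0701 ff 0.0
tool y yaw deg 15.86 toolz [-0.001 -0.    -1.   ] TCP in box mm [-19.9 -71.8] 24.8
-1 0.05 [320.6 216.2]
-1 0.06 [320.6 212.8]
-1 0.07 [320.6 209.4]
1 0.05 [291.3 206.6]
1 0.06 [291.2 203.3]
1 0.07 [291.1 200. ]
```

View pics/v3.png

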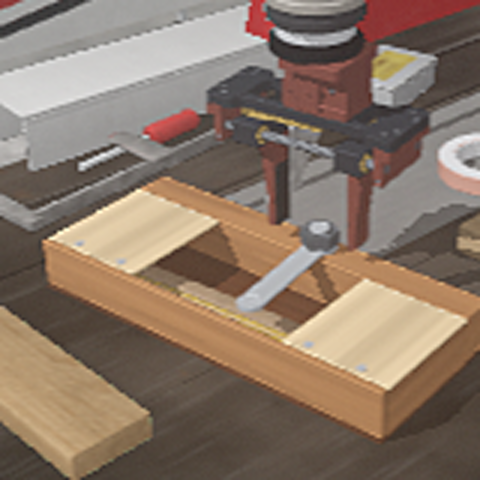

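The fingers now straddle the nut, with tips at scene (293,204) and (318,212), which is z≈0.058. I close.

Emit:
step_arm(
  deltas=[
    {"x":0,"y":0,"z":0.002,"rx":0,"ry":0,"rz":0,"grip":0.1},
    {"x":0,"y":0,"z":0,"rx":0,"ry":0,"rz":0,"grip":0.1},
    {"x":0,"y":0,"z":0,"rx":0,"ry":0,"rz":0,"grip":0.1},
    {"x":0,"y":0,"z":0,"rx":0,"ry":0,"rz":0,"grip":0.1},
    {"x":0,"y":0,"z":0,"rx":0,"ry":0,"rz":0,"grip":0.1},
    {"x":0,"y":0,"z":0,"rx":0,"ry":0,"rz":0,"grip":0.1},
  ],
)

```text
time: 7.55
position: [0.51, 0.0398, 0.0233]
orientation: [-0.001, 0.603, 0.798, -0.001]
force: [-4.9, -1.3, 5.7]
opening: 0.0295
finger_force: 30.0
```

Emit:
step_arm(
  deltas=[
    {"x":0,"y":0,"z":0,"rx":0,"ry":0,"rz":-8,"grip":0.1},
    {"x":0,"y":0,"z":0,"rx":0,"ry":0,"rz":-9,"grip":0.1},
    {"x":0,"y":0,"z":0,"rx":0,"ry":0,"rz":-9,"grip":0.1},
    {"x":0,"y":0,"z":0,"rx":0,"ry":0,"rz":-9,"grip":0.1},
    {"x":0,"y":0,"z":0,"rx":0,"ry":0,"rz":-9,"grip":0.1},
    {"x":0,"y":0,"z":0,"rx":0,"ry":0,"rz":0,"grip":0.1},
  ],
)

```text
time: 8.3
position: [0.5095, 0.0394, 0.0233]
orientation: [-0.001, 0.26, 0.966, -0.001]
force: [-6.7, -1.9, 8.8]
opening: 0.0298
finger_force: 30.0
```

```bash
python3 -c "
from h import *
togo(bx(-.02,-.072,.023))"
```

```text
t 8.3 j [0.38, 0.54, -0.72, 2.03, 0.52, 0.76, 0.38] p [0.5095, 0.0394, 0.0233] F [-6.7, -1.9, 8.8] open 0.0298 ff 30.0
tool y yaw deg 59.91 toolz [-0.003 -0.001 -1.   ] TCP in box mm [-21.3 -72.5] 23.3
to go, tool axes mm [-0.7  1.2  0.3]
```

Emit:
step_arm(
  deltas=[
    {"x":0,"y":0.001,"z":0,"rx":0,"ry":0,"rz":-9,"grip":0.1},
    {"x":0,"y":0,"z":0,"rx":0,"ry":0,"rz":-10,"grip":0.1},
    {"x":0,"y":0,"z":0,"rx":0,"ry":0,"rz":-10,"grip":0.1},
    {"x":0,"y":0,"z":0,"rx":0,"ry":0,"rz":-9,"grip":0.1},
    {"x":0,"y":0,"z":0,"rx":0,"ry":0,"rz":0,"grip":0.1},
    {"x":0,"y":0,"z":0,"rx":0,"ry":0,"rz":0,"grip":0.1},
  ],
)

```text
time: 9.05
position: [0.5094, 0.0389, 0.0233]
orientation: [-0.002, -0.068, 0.998, -0.002]
force: [-9.2, -5.3, 12.1]
opening: 0.0294
finger_force: 30.0
```

```bash
python3 -c "
from h import *
st();print(bot.state()['ft_torque'])"
```

```text
t 9.05 j [0.48, 0.59, -0.87, 2.03, 0.63, 0.82, 0.95] p [0.5094, 0.0389, 0.0233] F [-9.2, -5.3, 12.1] open 0.0294 ff 30.0
tool y yaw deg 97.78 toolz [-0.004 -0.004 -1.   ] TCP in box mm [-21.5 -72.9] 23.3
[-1.20008382  1.93946081  0.09168424]
```

Emit:
step_arm(
  deltas=[
    {"x":0,"y":0,"z":0,"rx":0,"ry":0,"rz":0,"grip":0.7},
    {"x":0,"y":0,"z":0,"rx":0,"ry":0,"rz":0,"grip":0.7},
    {"x":0,"y":0,"z":0,"rx":0,"ry":0,"rz":0,"grip":0.7},
    {"x":0,"y":0,"z":-0.04,"rx":0,"ry":0,"rz":0,"grip":0.7},
    {"x":0,"y":0,"z":-0.06,"rx":0,"ry":0,"rz":0,"grip":0.7},
    {"x":0,"y":0.04,"z":-0.06,"rx":0,"ry":0,"rz":-2.5,"grip":0.5},
    {"x":0,"y":0.04,"z":0,"rx":0,"ry":0,"rz":-2.5,"grip":0.5},
    {"x":0,"y":0,"z":0,"rx":0,"ry":0,"rz":0,"grip":0.5},
  ],
)

```text
time: 10.05
position: [0.4995, 0.1184, 0.1766]
orientation: [0.001, -0.115, 0.993, 0.001]
force: [0.2, 0.1, 0.6]
opening: 0.0441
finger_force: 0.0
```

```bash
python3 -c "
from h import *
st();w=bot.read_camera('wrist')[:,:,::-1];c=bot.get_calibration('wrist');cv2.imwrite('pics/w3.png',w)
for q in (bx(-.02,-.072,.066),bx(-.08,.055,.048),bx(.08,.055,.048),bx(.08,-.055,.048),bx(-.08,-.055,.048)): print(np.round(proj('wrist',q,c)))
np.save('cal3.npy',c,allow_pickle=True)
"
```

```text
t 10.05 j [0.52, 0.41, -1.08, 1.9, 0.41, 1.08, 1.08] p [0.4995, 0.1184, 0.1766] F [0.2, 0.1, 0.6] open 0.0441 ff 0.0
tool y yaw deg 103.16 toolz [ 0.002  0.002 -1.   ] TCP in box mm [-15.7   6.9] 176.6
[243. 184.]
[376. 124.]
[365. 273.]
[265. 271.]
[263. 120.]
```

View pics/w3.png

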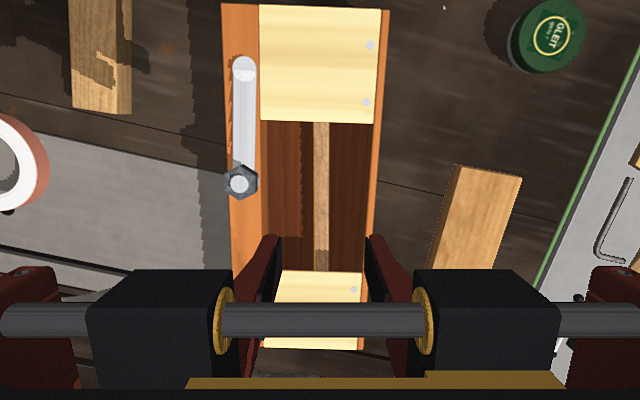

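The bar now lies along the rail, from the nut at (240,183) to the tip at (244,68). The rule crosses the opening from (321,124) to (322,268). I compute its line by mask.

```bash
python3 -c "
from h import *
c=np.load('cal3.npy',allow_pickle=True).item();im=cv2.imread('pics/w3.png')
g=cv2.GaussianBlur(im,(3,3),0)[:,:,1].astype(int);Ri=np.array([[np.cos(th),np.sin(th)],[-np.sin(th),np.cos(th)]])
for v in(130,150,175,200,225,245,260):
  row=g[v,295:350];k=np.where(row>np.percentile(row,15)+25)[0];k=k[(k>8)&(k<45)]
  a,b=295+k.min(),295+k.max();q=[Ri@(ray('wrist',u,v,.021,c)[:2]-t)*1e3 for u in(a-.5,b+.5)];print(v,a,b,np.round(q,1).tolist())
togo(bx(-.012,.0065,-.022))
"
```

```text
130 313 329 [[-70.8, -7.3], [-71.3, 10.6]]
150 313 329 [[-49.8, -6.8], [-50.4, 11.4]]
175 313 329 [[-22.7, -6.2], [-23.3, 12.4]]
200 313 329 [[5.6, -5.5], [5.0, 13.5]]
225 313 329 [[35.0, -4.8], [34.4, 14.6]]
245 313 329 [[59.5, -4.2], [58.8, 15.5]]
260 313 328 [[78.4, -3.7], [77.8, 15.1]]
t 10.1 j [0.52, 0.41, -1.07, 1.9, 0.41, 1.08, 1.08] p [0.4997, 0.116, 0.1757] F [0.5, -1.4, -0.4] open 0.0441 ff 0.0
tool y yaw deg 102.99 toolz [ 0.001  0.    -1.   ] TCP in box mm [-16.1   4.6] 175.7
to go, tool axes mm [ -4.    1.8 197.7]
```

Emit:
step_arm(
  deltas=[
    {"x":-0.004,"y":-0.001,"z":0.05,"rx":0,"ry":0,"rz":0,"grip":0.5},
    {"x":0,"y":0,"z":0.05,"rx":0,"ry":0,"rz":0,"grip":0.5},
    {"x":0,"y":0,"z":0.05,"rx":0,"ry":0,"rz":0,"grip":0.5},
    {"x":0,"y":0,"z":0.03,"rx":0,"ry":0,"rz":0,"grip":0.5},
    {"x":0,"y":0,"z":0,"rx":0,"ry":0,"rz":0,"grip":0.5},
    {"x":0,"y":0,"z":0,"rx":0,"ry":0,"rz":0,"grip":0.5},
  ],
)

```text
time: 10.85
position: [0.5047, 0.1145, -0.0038]
orientation: [0.0, -0.111, 0.994, 0.0]
force: [-0.4, 0.3, 0.4]
opening: 0.0437
finger_force: 0.0
```

```bash
python3 -c "
from h import *
togo(bx(-.012,.0034,-.023))"
```

```text
t 10.85 j [0.32, 0.65, -0.86, 2.03, 0.7, 0.78, 0.84] p [0.5047, 0.1145, -0.0038] F [-0.4, 0.3, 0.4] open 0.0437 ff 0.0
tool y yaw deg 102.79 toolz [ 0.001  0.    -1.   ] TCP in box mm [-11.4   2.2] -3.8
to go, tool axes mm [ 0.5  1.2 19.2]
```

Emit:
step_arm(
  deltas=[
    {"x":0,"y":0.001,"z":0.01,"rx":0,"ry":0,"rz":0,"grip":0.5},
    {"x":0,"y":0,"z":0.008,"rx":0,"ry":0,"rz":0,"grip":0.5},
    {"x":0,"y":0,"z":0,"rx":0,"ry":0,"rz":0,"grip":0.05},
    {"x":0,"y":0,"z":0,"rx":0,"ry":0,"rz":0,"grip":0.05},
    {"x":0,"y":0,"z":0,"rx":0,"ry":0,"rz":0,"grip":0.05},
    {"x":0,"y":0,"z":0,"rx":0,"ry":0,"rz":0,"grip":0.05},
  ],
)

```text
time: 11.6
position: [0.5039, 0.116, -0.0222]
orientation: [0.0, -0.112, 0.994, 0.0]
force: [-0.8, 0.7, 1.8]
opening: 0.0159
finger_force: 30.0
```

Emit:
step_arm(
  deltas=[
    {"x":-0.01,"y":0,"z":0,"rx":0,"ry":0,"rz":0,"grip":0.05},
    {"x":-0.01,"y":0,"z":0,"rx":0,"ry":0,"rz":0,"grip":0.05},
    {"x":-0.01,"y":0,"z":0,"rx":0,"ry":0,"rz":0,"grip":0.05},
    {"x":0,"y":0,"z":0,"rx":0,"ry":0,"rz":0,"grip":0.05},
  ],
)

```text
time: 12.1
position: [0.5334, 0.1225, -0.0223]
orientation: [0.0, -0.112, 0.994, -0.0]
force: [-0.7, 0.3, 3.5]
opening: 0.016
finger_force: 30.0
```

Emit:
step_arm(
  deltas=[
    {"x":-0.008,"y":0,"z":0,"rx":0,"ry":0,"rz":0,"grip":0.05},
    {"x":-0.008,"y":0,"z":0,"rx":0,"ry":0,"rz":0,"grip":0.05},
    {"x":0,"y":0,"z":0,"rx":0,"ry":0,"rz":0,"grip":0.05},
  ],
)

```text
time: 12.48
position: [0.5481, 0.1259, -0.0223]
orientation: [-0.0, -0.112, 0.994, -0.0]
force: [-2.7, -1.4, 6.3]
opening: 0.0159
finger_force: 30.0
```

Emit:
step_arm(
  deltas=[
    {"x":-0.005,"y":0,"z":0,"rx":0,"ry":0,"rz":0,"grip":0.05},
    {"x":-0.004,"y":0,"z":0,"rx":0,"ry":0,"rz":0,"grip":0.05},
    {"x":0,"y":0,"z":0,"rx":0,"ry":0,"rz":0,"grip":0.05},
  ],
)

```text
time: 12.85
position: [0.5518, 0.1267, -0.0225]
orientation: [-0.005, -0.112, 0.994, -0.002]
force: [-16.9, -4.4, 22.2]
opening: 0.0159
finger_force: 30.0
```

```bash
python3 -c "
from h import *
st();im=bot.read_camera('wrist')[:,:,::-1];cv2.imwrite('pics/w4.png',im)
c=bot.get_calibration('wrist');Ri=np.array([[np.cos(th),np.sin(th)],[-np.sin(th),np.cos(th)]])
# profile along the rule between near cover edge and the gripper (top z .021)
for x in range(-90,20,5):
  o=[]
  for y in (-15,3,20):
    u,v=proj('wrist',bx(x/1e3,y/1e3,.021),c);o.append(im[int(round(v)),int(round(u))].tolist() if 0<=v<400 else None)
  print(x,round(u),round(v),o)
"
```

```text
t 12.85 j [0.27, 0.74, -0.82, 1.91, 0.73, 0.83, 0.85] p [0.5518, 0.1267, -0.0225] F [-16.9, -4.4, 22.2] open 0.0159 ff 30.0
tool y yaw deg 102.89 toolz [-0.009 -0.005 -1.   ] TCP in box mm [37.1  4.9] -22.5
-90 367 -25 [None, None, None]
-85 366 -11 [None, None, None]
-80 365 2 [None, [44, 76, 141], [27, 47, 92]]
-75 364 15 [[52, 80, 145], [50, 81, 145], [34, 51, 95]]
-70 364 28 [[47, 78, 144], [43, 78, 142], [31, 53, 97]]
-65 363 40 [[30, 49, 91], [43, 73, 142], [31, 52, 96]]
-60 362 53 [[33, 51, 92], [233, 254, 255], [35, 55, 96]]
-55 362 65 [[31, 51, 93], [243, 255, 255], [32, 53, 97]]
-50 361 77 [[31, 48, 90], [141, 189, 234], [36, 56, 98]]
-45 360 88 [[33, 52, 96], [159, 210, 243], [36, 55, 99]]
-40 360 100 [[31, 51, 93], [99, 136, 175], [33, 54, 96]]
-35 359 111 [[36, 53, 97], [92, 126, 162], [32, 52, 98]]
-30 358 122 [[28, 51, 89], [102, 139, 182], [32, 53, 96]]
-25 358 133 [[32, 49, 92], [95, 133, 176], [33, 54, 98]]
-20 357 144 [[35, 52, 93], [93, 130, 172], [31, 53, 96]]
-15 356 155 [[39, 52, 92], [90, 127, 167], [32, 50, 95]]
-10 356 165 [[32, 51, 89], [99, 139, 178], [33, 51, 98]]
-5 355 176 [[32, 52, 92], [98, 135, 173], [29, 48, 92]]
0 355 186 [[31, 48, 88], [103, 142, 179], [31, 55, 96]]
5 354 196 [[30, 49, 85], [102, 142, 180], [32, 53, 93]]
10 354 205 [[32, 46, 86], [96, 128, 168], [32, 51, 92]]
15 353 215 [[30, 45, 85], [88, 124, 165], [32, 52, 89]]
```

The rule has reached the end wall. The force is about 17 N, its near end is visible at box x≈-64, and the grip is 16 mm from its middle. I back off slightly and tilt about the far end.

Emit:
step_arm(
  deltas=[
    {"x":0.004,"y":0,"z":0,"rx":0,"ry":0,"rz":0,"grip":0.05},
    {"x":0.001,"y":0,"z":-0.0044,"rx":0,"ry":1.9,"rz":0,"grip":0.05},
    {"x":0.001,"y":0,"z":-0.0044,"rx":0,"ry":1.9,"rz":0,"grip":0.05},
    {"x":0.001,"y":0,"z":-0.0044,"rx":0,"ry":1.9,"rz":0,"grip":0.05},
    {"x":0.001,"y":0,"z":-0.0044,"rx":0,"ry":1.9,"rz":0,"grip":0.05},
    {"x":0,"y":0,"z":0,"rx":0,"ry":0,"rz":0,"grip":0.05},
  ],
)

```text
time: 13.65
position: [0.5476, 0.1256, -0.0057]
orientation: [-0.069, -0.112, 0.991, -0.008]
force: [-5.2, -1.6, 1.2]
opening: 0.016
finger_force: 30.0
```

```bash
python3 -c "
from h import *
st()"
```

```text
t 13.65 j [0.27, 0.78, -0.84, 1.8, 0.63, 1.02, 0.95] p [0.5476, 0.1256, -0.0057] F [-5.2, -1.6, 1.2] open 0.016 ff 30.0
tool y yaw deg 102.85 toolz [-0.135 -0.031 -0.99 ] TCP in box mm [32.8  4.7] -5.7
```

Emit:
step_arm(
  deltas=[
    {"x":0.001,"y":0,"z":-0.0044,"rx":0,"ry":1.9,"rz":0,"grip":0.05},
    {"x":0.001,"y":0,"z":-0.0042,"rx":0,"ry":1.8,"rz":0,"grip":0.05},
    {"x":0.01,"y":0,"z":0,"rx":0,"ry":0,"rz":0,"grip":0.05},
    {"x":0.012,"y":0,"z":0,"rx":0,"ry":0,"rz":0,"grip":0.05},
    {"x":0.013,"y":0,"z":0,"rx":0,"ry":0,"rz":0,"grip":0.05},
    {"x":0,"y":0,"z":0,"rx":0,"ry":0,"rz":0,"grip":0.05},
  ],
)

```text
time: 14.4
position: [0.5153, 0.118, 0.0112]
orientation: [-0.098, -0.112, 0.989, -0.011]
force: [0.9, 0.6, -1.6]
opening: 0.0158
finger_force: 30.0
```

```bash
python3 -c "
from h import *
st()"
```

```text
t 14.4 j [0.29, 0.75, -0.87, 1.82, 0.58, 1.07, 0.96] p [0.5153, 0.118, 0.0112] F [0.9, 0.6, -1.6] open 0.0158 ff 30.0
tool y yaw deg 102.87 toolz [-0.191 -0.044 -0.981] TCP in box mm [-0.4  3.5] 11.2
```

Emit:
step_arm(
  deltas=[
    {"x":0.014,"y":0,"z":0,"rx":0,"ry":0,"rz":0,"grip":0.05},
    {"x":0.014,"y":0,"z":0,"rx":0,"ry":0,"rz":0,"grip":0.05},
    {"x":0.014,"y":0,"z":0,"rx":0,"ry":0,"rz":0,"grip":0.05},
    {"x":0.014,"y":0,"z":0,"rx":0,"ry":0,"rz":0,"grip":0.05},
    {"x":0.014,"y":0,"z":0,"rx":0,"ry":0,"rz":0,"grip":0.05},
    {"x":0,"y":0,"z":0,"rx":0,"ry":0,"rz":0,"grip":0.05},
  ],
)

```text
time: 15.15
position: [0.4484, 0.1028, 0.0249]
orientation: [-0.098, -0.111, 0.989, -0.011]
force: [0.9, -0.4, -0.3]
opening: 0.0162
finger_force: 30.0
```

```bash
python3 -c "
from h import *
p,R=st();G=p-.035*R[:,2]
for s in(-133,102): 
  q=G+R[:,0]*s/1e3;print('end',np.round(np.array([[np.cos(th),np.sin(th)],[-np.sin(th),np.cos(th)]])@(q[:2]-t)*1e3,1),round(q[2]*1e3,1))
"
```

```text
t 15.15 j [0.36, 0.66, -0.91, 1.98, 0.54, 1.01, 0.94] p [0.4484, 0.1028, 0.0249] F [0.9, -0.4, -0.3] open 0.0162 ff 30.0
tool y yaw deg 102.87 toolz [-0.191 -0.044 -0.981] TCP in box mm [-68.9   1.6] 24.9
end [68.3  5.6] 33.1
end [-162.   -1.] 79.2
```

The far end is at box x≈68, clear of the cover edge at 80. I lift straight up with a little extra pull.

Emit:
step_arm(
  deltas=[
    {"x":0.006,"y":0,"z":0,"rx":0,"ry":0,"rz":0,"grip":0.05},
    {"x":0.004,"y":0,"z":-0.015,"rx":0,"ry":0,"rz":0,"grip":0.05},
    {"x":0.004,"y":0,"z":-0.02,"rx":0,"ry":0,"rz":0,"grip":0.05},
    {"x":0.005,"y":0,"z":-0.025,"rx":0,"ry":0,"rz":0,"grip":0.05},
    {"x":0.005,"y":0,"z":-0.025,"rx":0,"ry":0,"rz":0,"grip":0.05},
    {"x":0.005,"y":0,"z":-0.025,"rx":0,"ry":0,"rz":0,"grip":0.05},
    {"x":0.004,"y":0,"z":-0.02,"rx":0,"ry":0,"rz":0,"grip":0.05},
    {"x":0,"y":0,"z":0,"rx":0,"ry":0,"rz":0,"grip":0.05},
    {"x":0,"y":0,"z":0,"rx":0,"ry":0,"rz":0,"grip":0.05},
    {"x":0,"y":0,"z":0,"rx":0,"ry":0,"rz":0,"grip":0.05},
  ],
)

```text
time: 16.4
position: [0.442, 0.1015, 0.1577]
orientation: [-0.099, -0.111, 0.989, -0.011]
force: [0.2, 0.1, -0.3]
opening: 0.0161
finger_force: 30.0
```

```bash
python3 -c "
from h import *
p,R=st();G=p-.035*R[:,2];im=bot.read_camera('scene').astype(int);tp=bot.read_camera('top').astype(int)
for s in(-133,-120,-100,-60,60,90,102): 
  q=G+R[:,0]*s/1e3;o=[round(q[2]*1e3)]
  for n,i in(('scene',im),('top',tp)):
    u,v=proj(n,q);o+=[round(u),round(v),i[int(round(v)),int(round(u))].tolist()]
  print(s,o)
hsv=cv2.cvtColor(im.astype('u1'),cv2.COLOR_RGB2HSV)
# scene yellow-saturated pixels of the rule's side
m=cv2.inRange(hsv,(18,120,120),(32,255,255));m[:,:150]=0;m[:,420:]=0
n,l,s,ce=cv2.connectedComponentsWithStats(m);print([x.tolist() for x in s[1:] if x[4]>15])
b=bx(-.125,-.072,.0525);print('bar px',proj('scene',b),im[tuple(int(round(z)) for z in proj('scene',b))[::-1]])
"
```

```text
t 16.4 j [0.48, 0.47, -1.05, 1.89, 0.36, 1.22, 1.08] p [0.442, 0.1015, 0.1577] F [0.2, 0.1, -0.3] open 0.0161 ff 30.0
tool y yaw deg 102.85 toolz [-0.193 -0.044 -0.98 ] TCP in box mm [-75.4   1.5] 157.7
-133 [166, 259, 173, [150, 129, 90], 254, 156, [158, 157, 149]]
-120 [168, 263, 174, [195, 164, 65], 255, 161, [165, 164, 155]]
-100 [172, 269, 174, [184, 156, 92], 257, 169, [175, 174, 166]]
-60 [180, 282, 175, [169, 143, 103], 261, 186, [191, 189, 180]]
60 [204, 324, 179, [199, 170, 88], 271, 239, [186, 184, 175]]
90 [210, 336, 181, [197, 166, 82], 274, 253, [164, 162, 155]]
102 [212, 341, 181, [150, 126, 107], 275, 258, [149, 136, 113]]
[[290, 123, 22, 12, 50], [320, 147, 18, 9, 87], [257, 173, 37, 5, 44], [257, 176, 87, 9, 107], [304, 178, 39, 4, 53]]
bar px (np.float64(339.66238904568934), np.float64(223.6197482696148)) [188 189 193]
```

```bash
python3 -c "
from rig import bot
print(bot.finish_job())"
```

```text
the job is handed in; nothing more can be done
None
```

I turned the catch aside and drew the rule out diagonally. The job is handed in with the rule held at 30 N, both ends at about 166 and 212 mm above the table, and the bar still along the rail; no pass or fail result came back.

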